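# Raise the spark-guard window to its pointer

## Robot

A 6-joint arm with a two-finger parallel gripper is mounted at the origin on the work surface. World frame = base frame: x ahead of the robot, y to its left, z up, the work surface at z = 0. Lengths are in mm, angles in rad, forces in N, time in s.
With the tool pointing down it reaches from about 350 to 725 mm from the base axis. Payload 6 kg.
Tool frame: the origin (TCP) lies at the very end of the fingers, on their centre line; the grasp point (between the pads) lies 19 mm behind it; z points along the fingers, y is the direction in which the jaws open and shut (so a half turn about z gives the same grasp; the last joint's range is limited). The gripper opens to 85 mm and grips with 20 to 120 N. Pads are 22 mm wide; open, the fingers measure 114 mm over their backs; the gripper's body (76 mm by 85 mm) begins 54 mm behind the grasp point. The pads swing forward as they close: fully open they stand 13 mm farther back than shut.
Start: joints at [1.511, 0.04, 0.085, 0, -1.615, -0.334], TCP at [230.193, 554.062, 231.261] pointing down, gripper open.
Joint ranges: [-2.56, 2.56], [-1.29, 2.01], [-1.08, 1.49], [-3.29, 1.98], [-2.81, -0.18], [-2.99, 2.99]. Speed limits (rad/s): [2.57, 2.57, 3.01, 3.14, 3.14, 3.14].

## Interface

Orientations are given as a rotation vector (axis times angle).
In Python, from workcell import bot, eyes, nets gives the robot as it stands.
- The arm moves only by the tool jog_arm, never from a script. Its argument "steps" is a list of rows, each a list of 3 entries, a list of its own where there are three numbers: the shift along the tool's x, y, z in cm, then the turn about the tool's z in rad, then the finger opening in cm, from 0 to 8.54. In form: [[[x, y, z], roll, claw], ...]. A call has 1 to 20 rows; each row shifts and turns the pose as measured when the row begins, along the tool's axes as they then stand; what a row does not reach is not made up. A row lasts 1/8 s, in which the tool goes at most 62.5 mm and 10.7 degrees, less where a joint would pass 70% of its speed; a pose out of reach is approached as far as the arm can. A call with a gripper value outside its range is refused whole. The fingers move at their own pace and stop on an object; the grip force is fixed at half the most. Time passes only in rows, so rows that do not move let the fingers close. It gives the time, the measured TCP pose, the force and the opening at its end, in the units of the state.
- bot.observe(): the state, without advancing time (a new reading comes with each control period).
- eyes.capture(name): name is "side" or "top" or "wrist"; returns a dict with "image" (400x640x3 uint8, red, green, blue), "intrinsics" (3x3 intrinsics, pixels), "pose" (4x4, takes a point from camera to world coordinates). Camera axes: x right, y down, z forward; pixel columns grow to the right and rows downward; lengths in mm; the calibration is good to about 2 mm. A picture is of the moment at which its call begins. There is no depth.
- bot.job_done(): hands the job in, once; it reports no verdict.
Trained networks look in the newest picture that a camera, given by its name, has taken for a name from the list of things; names that differ only in an ending like _2 or _b are one class to them, and where a whole thing is asked for, a point or a joint stands for the part that bears it (a point fixed in the world has none). Each returns a list of dicts, best first, with "conf" (0 to 1); they miss things now and then, are a little off and sometimes report something else, mostly with a low value. They report only what shows in the picture. A call takes as long as a camera call.
- nets.masks_of(camera, thing): "mask" (400x640 bool, what is visible of it) and "at" ([column, row] in pixels, amid what is visible of it).
The state is a dict: "t": time; "q": joint angles; "dq": joint speeds; "effort": joint torques, N m; "tcp_pos": TCP position; "tcp_rot": TCP orientation; "force": force on the tool from outside, world axes, zero at the start; "ft_torque": the same for the moment, N m; "grip_width": opening from 0.0 (shut) to 1.0 (fully open).
Only numpy, scipy, OpenCV 4.12 (cv2) and the standard library are available. Lean on these libraries where they do the work, as an engineer would, in place of code of your own. Each camera call takes 0.05 s, during which the arm holds its last target.

## Task

Push the counterweighted amber window of the leaning spark guard up its rails, pushing with the fingers from beneath the steel lip along its lower edge, until the lip is level with the flat steel pointer clamped beside the right-hand rail, then take the fingers away and leave the window standing there. Do not pinch or grip the lip, do not shift the pointer, and leave the pipe, the tin and the brush where they are.

Things in the scene. Friction and masses are not known exactly. Their poses are not given: they have to be found in the camera images.
- guard: fixed grey steel frame. Origin on the table midway between the feet of its two front rails; x points away from the robot, y left, z up. The rails (30 mm square, 530 mm long, centres 380 mm apart) start there and lean back towards +x by 0.611 rad (35 degrees) from upright. The amber window slides between them, its lower edge 120 mm up the rails at its lowest; a wok lies behind
- sash (a joint): travel of the window up along the rails, m: 0 at its lowest, 0.24 at its highest. A counterweight nearly balances it: it moves with about 2 to 5 N along the rails and stays where it is left
- lip_edge (a point): middle of the lip's front edge. The lip is a shelf at the window's lower edge, 300 mm wide (y), standing 50 mm out square to the window plane, 14 mm thick (7 mm either way of this point along the rails), with a black rubber cap on top. The point's z runs up along the rails (the way the window slides), -x out of the window plane (towards the robot and up), y along the lip. The space under the lip is free
- mark (a point): front end of the pointer: a flat steel tongue 50 mm wide (y), 6 mm thick, 52 mm out from the rail plane, beside the right-hand rail as the robot sees it (guard's -y side), clamped to it; 232 mm from the guard's middle. Axes as point lip_edge: the lip is level with it when lip_edge has z = 0 in this frame. The clamp is tight: it slips only above 35 N
- pipe: bystander: loose steel pipe offcut standing upright, 34 mm across, 110 mm high; origin at the centre of its underside
- tin: bystander: loose round grey tin, 60 mm across, 65 mm high; origin at the centre of its underside
- brush: bystander: loose brush, 200 mm long, lying on the table; it lies along its own x, handle to -x

How it is judged (in metres and radians):
On the way:
1. the fingers push up on the underside of the lip and have raised the window by more than 30 mm (distance of lip_edge from where it was at the start of the episode above 0.03 m and contact force between the fingers and sash_c5 above 0.3 N), for 0.1 s.
At the end, for the whole second after the job is handed in: the window stands still with its lip level with the pointer, within 10 mm measured along the rails, and the pointer is where it was (within 6 mm) (z of lip_edge in the frame of mark between -0.01 and 0.01 m and velocity of joint sash between -0.01 and 0.01 m/s and distance of mark from where it was at the start of the episode below 0.006 m); the robot touches nothing.
It fails at once if the lip is pinched between the fingers (pressed from above and from below at once) (contact force between the fingers and sash_c5 above 2 N and contact force between the fingers and sash_c6 above 2 N).
It fails at once if the pointer is shifted by more than 6 mm (distance of mark from where it was at the start of the episode above 0.006 m).
It fails at once if the pipe is lifted or moved by more than 25 mm (distance of pipe from where it was at the start of the episode above 0.025 m).
It fails at once if the tin is lifted or moved by more than 25 mm (distance of tin from where it was at the start of the episode above 0.025 m).
It fails at once if the brush is lifted or moved by more than 25 mm (distance of brush from where it was at the start of the episode above 0.025 m).
It also fails if it takes over 42 s, if anything falls off the work surface, if the arm or the gripper's body presses on something with over 40 N, if the wrist force passes 120 N, or if a joint passes its speed limit or range.

## Working session

There is one attempt and no reset: what is moved stays moved. The work goes in short steps, Python scripts to look and compute and a tool call to move; the robot and the scene stay as the last step left them, time stands still between calls to the robot, and variables do not carry over. Pictures are saved under pics/ and viewed, and the job is handed in when it is done.

Besides the shell and the picture viewer there is one more tool, called after "Call:" in YAML: its name, and indented under it one key for each argument. jog_arm: Moves the arm, as the interface text tells. Its arguments: {"type":"object","properties":{"steps":{"type":"array"}},"required":["steps"]}

```bash
mkdir -p pics; ls
cat > h.py <<'E'
import numpy as np,cv2
from workcell import bot,eyes,nets
from scipy.spatial.transform import Rotation as R
def snap(n,f):
    c=eyes.capture(n); cv2.imwrite('pics/'+f,c['image'][:,:,::-1]); return c
def ray(c,u,v):
    K=np.array(c['intrinsics']);T=np.array(c['pose']);d=T[:3,:3]@np.linalg.solve(K,[u,v,1]);return T[:3,3],d/np.linalg.norm(d)
def proj(c,P):
    K=np.array(c['intrinsics']);T=np.array(c['pose']);p=T[:3,:3].T@(np.array(P,float)-T[:3,3]);q=K@p;return q[:2]/q[2]
E
python3 - <<'E'
from h import *
s=bot.observe();print(s['t'],s['tcp_pos'],s['tcp_rot'],s['force'],s['grip_width'])
print(R.from_rotvec(s['tcp_rot']).as_matrix().round(3))
for n in ['side','top','wrist']:
    c=snap(n,n+'0.png');print(n,np.round(c['pose'],3).tolist(),np.round(c['intrinsics'],1).tolist())
    for t in ['guard','sash','lip_edge','mark','pipe','tin','brush']:
        print(t,[(round(m['conf'],2),np.round(m['at'])) for m in nets.masks_of(n,t)][:3])
E
```

```text
pics
0.0 [230.00172983 553.8065306  230.26042203] [ 3.07917829e+00 -6.14179628e-01 -3.88345408e-04] [-0.33102147 -0.44042096 -0.58770862] 1.0012268180132295
[[ 0.923 -0.384 -0.001]
 [-0.384 -0.923 -0.002]
 [ 0.     0.002 -1.   ]]
side [[-0.831, -0.434, 0.348, 105.64], [-0.557, 0.643, -0.526, 469.415], [0.004, -0.63, -0.776, 907.543], [0.0, 0.0, 0.0, 1.0]] [[375.5, 0.0, 319.2], [0.0, 375.5, 198.7], [0.0, 0.0, 1.0]]
guard [(0.73, array([263., 157.]))]
sash []
lip_edge [(0.59, array([275., 152.]))]
mark [(0.51, array([313.,  89.]))]
pipe [(0.84, array([376., 176.]))]
tin [(0.87, array([321., 278.]))]
brush [(0.9, array([359., 145.]))]
top [[-0.025, -0.995, 0.098, 377.884], [-1.0, 0.023, -0.013, -73.295], [0.011, -0.098, -0.995, 1142.006], [0.0, 0.0, 0.0, 1.0]] [[438.7, 0.0, 322.4], [0.0, 438.7, 196.3], [0.0, 0.0, 1.0]]
guard [(0.95, array([320., 111.])), (0.55, array([318., 133.]))]
sash [(0.68, array([321., 132.]))]
lip_edge [(0.69, array([319., 131.]))]
mark [(0.8, array([429., 112.]))]
pipe [(0.73, array([395., 236.]))]
tin [(0.81, array([250., 257.]))]
brush [(0.56, array([442., 175.]))]
wrist [[-0.383, -0.881, -0.28, 301.341], [-0.924, 0.365, 0.116, 524.143], [-0.0, 0.303, -0.953, 373.627], [0.0, 0.0, 0.0, 1.0]] [[326.2, 0.0, 322.9], [0.0, 326.2, 198.4], [0.0, 0.0, 1.0]]
guard []
sash []
lip_edge []
mark []
pipe []
tin []
brush []
```

View pics/side0.png

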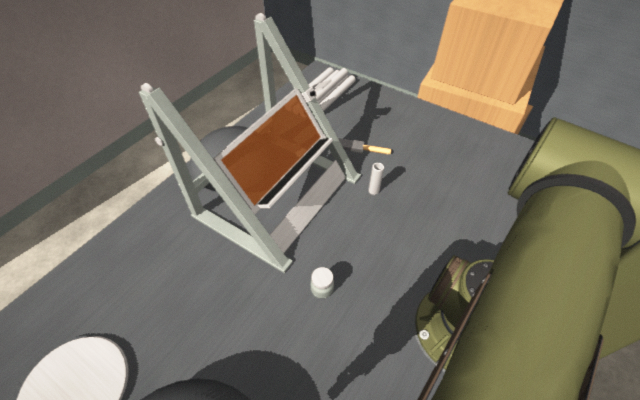

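View pics/top0.png

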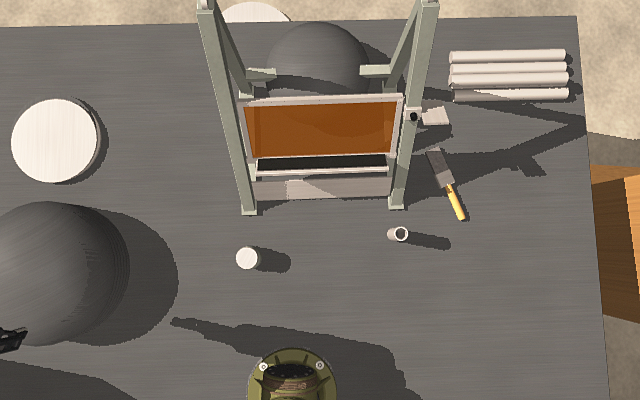

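The tool can only point straight down, so I'd push the lip's lower front corner with the flat of the closed fingers. I'll fit the guard next.

Run:
```python
from h import *
import pickle
C={}
for n in ['side','top']:
    c=snap(n,n+'1.png');C[n]=c
    for t in ['lip_edge','mark','guard']:
        for m in nets.masks_of(n,t)[:1]:
            c[t]=m['mask']; ys,xs=np.where(m['mask']); print(n,t,xs.min(),xs.max(),ys.min(),ys.max())
    
pickle.dump(C,open('C.pkl','wb'))
im=C['top']['image'][:,:,::-1]
cv2.imwrite('pics/topz.png',cv2.resize(im[80:230,200:470],None,fx=2.9,fy=2.9,interpolation=cv2.INTER_CUBIC))
im=C['side']['image'][:,:,::-1]
cv2.imwrite('pics/sidez.png',cv2.resize(im[60:280,130:400],None,fx=2.7,fy=2.7,interpolation=cv2.INTER_CUBIC))
c=C['top']
def tab(c,u,v,z=0):
    o,d=ray(c,u,v);return (o+d*(z-o[2])/d[2]).round(1)
print(tab(c,248,213),tab(c,397,208),tab(C['side'],290,265),tab(C['side'],355,180))
for n,u,v,z in [('top',395,236,60),('top',247,258,65),('side',321,270,65),('side',377,166,110)]: print(tab(C[n],u,v,z))
```

```text
side lip_edge 214 331 89 212
side mark 302 330 80 102
side guard 140 360 13 271
top lip_edge 237 403 93 176
top mark 403 448 100 124
top guard 197 448 0 215
[451.2 106.5   0. ] [ 454.9 -282.3    0. ] [449.4  92.6   0. ] [ 460.1 -275.     0. ]
[ 382.  -263.5   60. ]
[337.6  99.6  65. ]
[352.   87.6  65. ]
[ 391.5 -269.   110. ]
```

View pics/topz.png

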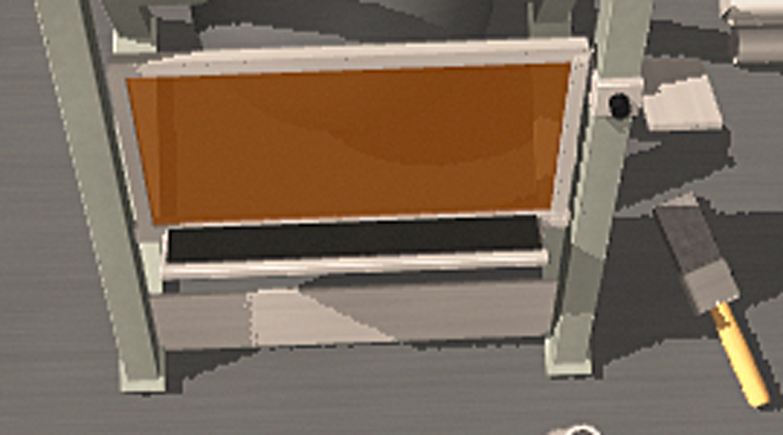

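View pics/sidez.png

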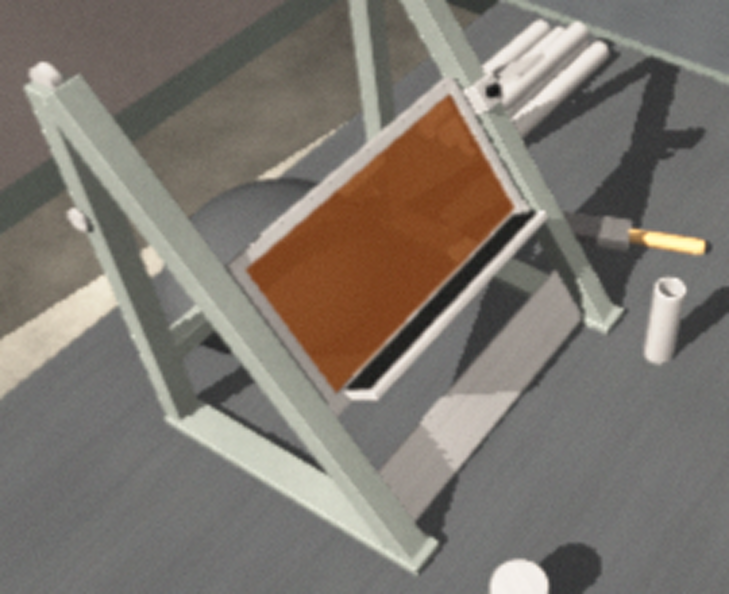

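Run:
```python
from h import *
import pickle
C=pickle.load(open('C.pkl','rb'))
def z(n,x0,x1,y0,y1,f):
    im=C[n]['image'][:,:,::-1].copy()
    return cv2.resize(im[y0:y1,x0:x1],None,fx=f,fy=f,interpolation=cv2.INTER_CUBIC)
a=z('side',290,345,70,115,7); b=z('top',395,455,95,130,7)
for t,n,(x0,x1,y0,y1) in [('a','side',(290,345,70,115)),('b','top',(395,455,95,130))]:
    m=C[n]['mark'][y0:y1,x0:x1].astype(np.uint8); m=cv2.resize(m,None,fx=7,fy=7,interpolation=0)
    cs,_=cv2.findContours(m,0,2); cv2.drawContours(a if t=='a' else b,cs,-1,(0,255,0),1)
w=max(a.shape[1],b.shape[1]);o=np.zeros((a.shape[0]+b.shape[0],w,3),np.uint8);o[:a.shape[0],:a.shape[1]]=a;o[a.shape[0]:,:b.shape[1]]=b
cv2.imwrite('pics/mk.png',o);print(o.shape)
```

```text
(560, 420, 3)
```

View pics/mk.png

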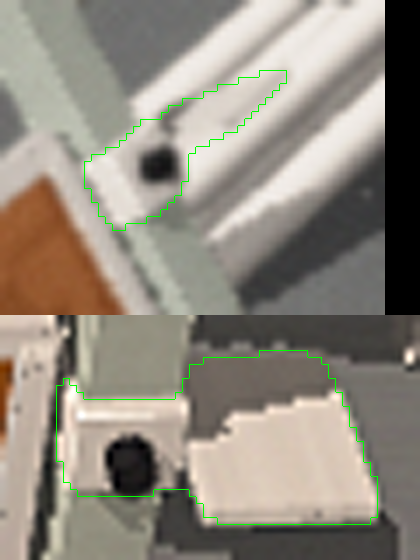

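```bash
cat > fit.py <<'E'
from h import *
import pickle
from scipy.optimize import least_squares
C=pickle.load(open('C.pkl','rb'))
U=np.array([np.sin(.611),0,np.cos(.611)]);N=np.array([-np.cos(.611),0,np.sin(.611)]);Y=np.array([0,1,0])
def W(p,y,s,n):
    c,s_=np.cos(p[2]),np.sin(p[2]);l=y*Y+s*U+n*N
    return np.array([p[0]+c*l[0]-s_*l[1],p[1]+s_*l[0]+c*l[1],l[2]])
# p: gx gy yaw s0(lip centre) sm ln
obs=[('top',150,'lo',255.2,176.2),('top',-150,'lo',388.3,171.0),('top',150,'hi',256.2,171.7),('top',-150,'hi',388.6,167.0),
('side',150,'lo',269.3,208),('side',-150,'lo',332.2,140),
('top',-207,'m',424.5,124),('top',-257,'m',448.8,124),('side',-232,'m',323.9,86.4)]
def res(p,full=False):
    r=[]
    for n,y,k,u,v in obs:
        q=proj(C[n],W(p,y,p[4],52) if k=='m' else W(p,y,p[3]+(-7 if k=='lo' else 7),50))
        r+=list(q-[u,v])
    return np.array(r)
if __name__=='__main__':
    f=least_squares(res,[460,-87,0,127,250],loss='soft_l1');p=f.x
    print(p);print(res(p).reshape(-1,2).round(1))
    np.save('p.npy',p)
    print('lip',W(p,0,p[3],50),'lo corner',W(p,0,p[3]-7,50),'target lip',W(p,0,p[4],50),'mark',W(p,-232,p[4],52))
    for n in C:
        im=C[n]['image'][:,:,::-1].copy();im=cv2.resize(im,None,fx=1.25*2,fy=2.5)
        L=lambda a,b:cv2.line(im,tuple(int(x) for x in (proj(C[n],a)+.5)*2.5),tuple(int(x) for x in (proj(C[n],b)+.5)*2.5),(0,0,255),1)
        for sg in (1,-1):
            for dy in (-15,15): L(W(p,sg*190+dy,15,15),W(p,sg*190+dy,530,15))
        for d in (-7,7): L(W(p,150,p[3]+d,50),W(p,-150,p[3]+d,50))
        L(W(p,-207,p[4],52),W(p,-257,p[4],52)); L(W(p,-207,p[4],52),W(p,-207,p[4],0));L(W(p,-257,p[4],52),W(p,-257,p[4],0))
        x0,y0=(130,10) if n=='side' else (190,0)
        cv2.imwrite(f'pics/fit_{n}.png',im[int(y0*2.5):int(y0*2.5)+600,int(x0*2.5):int(x0*2.5)+720])
E
python3 fit.py
```

```text
[ 4.71692474e+02 -8.80235501e+01  1.51231336e-02  1.72989142e+02
  3.00115983e+02]
[[ 0.5 -0.3]
 [ 0.5 -0.2]
 [-1.4 -0.2]
 [ 0.9 -0.5]
 [ 0.2  0.8]
 [ 0.5  0.5]
 [-0.7  0.4]
 [-0.4 -0.5]
 [ 2.7 -0.9]]
lip [529.97366221 -87.1420887  170.37537761] lo corner [525.95831368 -87.20281798 164.64185443] target lip [602.89631594 -86.03918558 274.50176224] mark [ 604.76678705 -318.03742883  275.64913588]
```

```bash
sleep 1
```

```text
(no output)
```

View pics/fit_side.png

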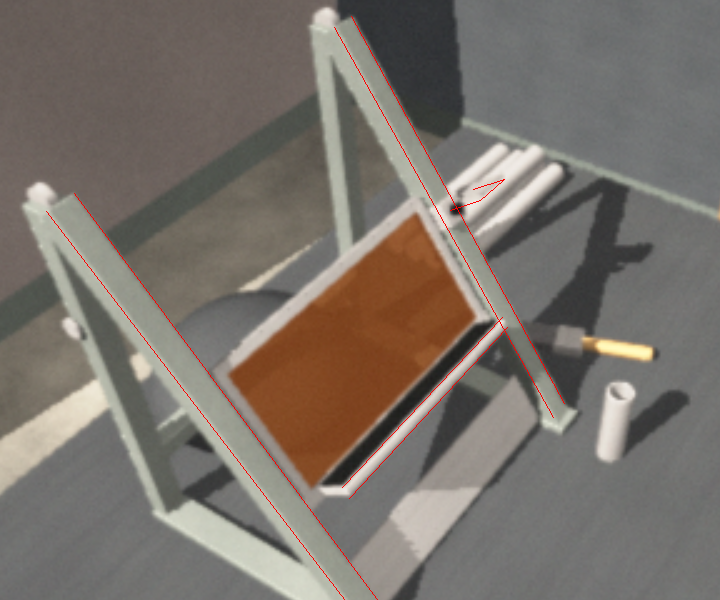

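View pics/fit_top.png

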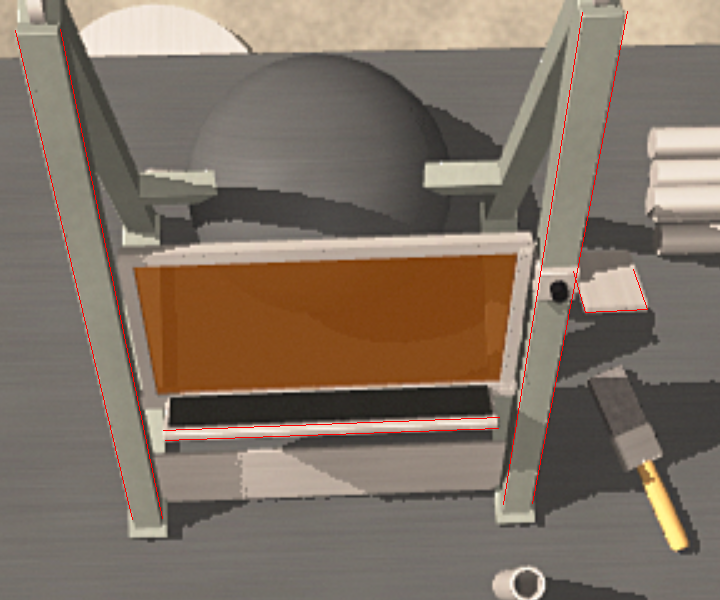

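View pics/wrist0.png

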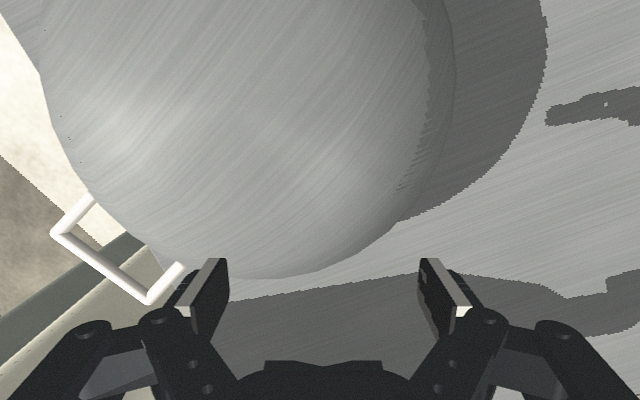

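Call:
jog_arm:
  steps:
    - [[0,0,-2],-0.14,0]
    - [[0,0,-2],-0.14,0]
    - [[0,0,-1],-0.13,0]

```text
t: 1.98
tcp_pos: [230.1, 553.6, 281.4]
tcp_rot: [3.139, 0.045, -0.001]
force: [0.4, 0.3, -1.0]
grip_width: 0.373
```

The wrist view shows a dome-shaped pot with a white handle just ahead of the fingers, so I'll go sideways first.

Call:
jog_arm:
  steps:
    - [[0,5,0],0,0]
    - [[0,5,0],0,0]
    - [[0,5,0],0,0]
    - [[1.5,5,0],0,0]
    - [[2,5,0],0,0]
    - [[2,5,0],0,0]
    - [[2,5,0],0,0]
    - [[2,5,0],0,0]
    - [[2,5,0],0,0]
    - [[2,5,0],0,0]

```text
t: 3.22
tcp_pos: [382.5, 46.0, 283.7]
tcp_rot: [-3.14, -0.061, -0.008]
force: [0.8, 0.5, 0.3]
grip_width: 0.001
```

Call:
jog_arm:
  steps:
    - [[1,4.5,0],0.012,0]
    - [[2,4.5,0],0.012,0]
    - [[2,4.3,2],0,0]
    - [[0.8,0,4],0,0]
    - [[0,0,4],0,0]
    - [[0,0,3.8],0,0]
    - [[0,0,0],0,0]

```text
t: 4.1
tcp_pos: [446.6, -95.5, 143.5]
tcp_rot: [-3.14, -0.007, -0.014]
force: [-0.5, -0.2, 0.7]
grip_width: -0.004
```

Run:
```python
from h import *
s=bot.observe();print(s['q'],s['tcp_pos'],R.from_rotvec(s['tcp_rot']).as_matrix().round(3))
c=snap('side','side2.png');c=snap('wrist','wrist2.png')
```

```text
[ 2.34494785e-01 -3.60600725e-01 -4.29372811e-01  5.18193837e-04
 -1.49282504e+00  1.34086648e+00] [446.61224705 -95.52232419 143.50570693] [[ 1.     0.005  0.009]
 [ 0.005 -1.     0.002]
 [ 0.009 -0.002 -1.   ]]
```

View pics/side2.png

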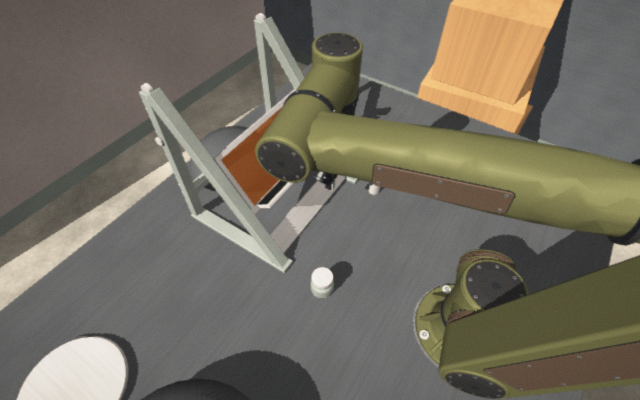

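View pics/wrist2.png

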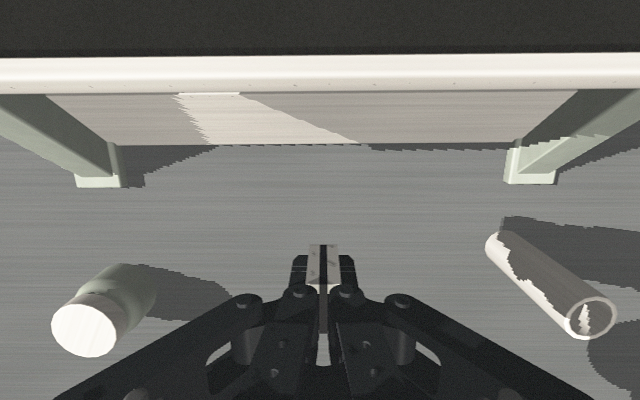

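Call:
jog_arm:
  steps:
    - [[3,0,0],0,0]
    - [[1.5,0,0],0,0]
    - [[0.8,0,0],0,0]
    - [[0,0,0],0,0]

```text
t: 4.7
tcp_pos: [506.9, -95.0, 158.7]
tcp_rot: [-3.14, -0.01, -0.047]
force: [-0.3, 0.1, -0.4]
grip_width: 0.0
```

Call:
jog_arm:
  steps:
    - [[0.5,0,0],0,0]
    - [[0.5,0,0],0,0]
    - [[0.3,0,0],0,0]
    - [[0.3,0,0],0,0]

```text
t: 5.2
tcp_pos: [516.3, -95.1, 161.1]
tcp_rot: [-3.141, -0.011, -0.023]
force: [-15.6, 3.9, 8.7]
grip_width: -0.002
```

Call:
jog_arm:
  steps:
    - [[-0.8,0,0],0,0]
    - [[-0.5,0,1],0,0]
    - [[0,0,1],0,0]
    - [[0,0,0.2],0,0]
    - [[0,0,0],0,0]

```text
t: 5.82
tcp_pos: [502.9, -95.2, 136.8]
tcp_rot: [-3.141, -0.011, -0.024]
force: [0.2, 0.0, -0.5]
grip_width: 0.001
```

Run:
```python
from h import *
s=bot.observe();print(s['tcp_pos'],s['force'],R.from_rotvec(s['tcp_rot']).as_matrix().round(3))
c=snap('side','side3.png');snap('top','top3.png')
a=cv2.imread('pics/side3.png');b=cv2.imread('pics/top3.png')
cv2.imwrite('pics/z3.png',np.hstack([cv2.resize(a[60:220,200:400],None,fx=2,fy=2,interpolation=2),cv2.resize(b[80:240,220:420],None,fx=2,fy=2,interpolation=2)]))
```

```text
[502.90582216 -95.17633083 136.84625312] [ 0.2232162   0.02878614 -0.478974  ] [[ 1.     0.007  0.015]
 [ 0.007 -1.     0.001]
 [ 0.015 -0.001 -1.   ]]
```

View pics/z3.png

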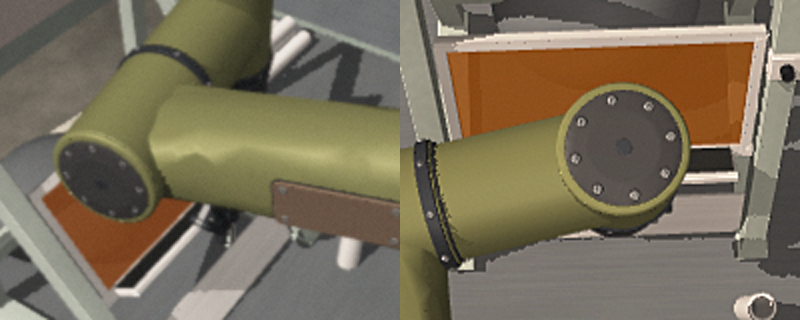

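Call:
jog_arm:
  steps:
    - [[0.8,0,0.2],0,0]
    - [[0.4,0,0],0,0]
    - [[0.3,0,-0.2],0,0]
    - [[0.4,0,-0.4],0,0]
    - [[0.4,0,-0.4],0,0]
    - [[0.4,0,-0.4],0,0]

```text
t: 6.68
tcp_pos: [525.4, -95.0, 149.3]
tcp_rot: [-3.141, -0.012, 0.002]
force: [-8.8, 1.7, 2.9]
grip_width: 0.001
```

Call:
jog_arm:
  steps:
    - [[0.4,0,-0.5],0,0]
    - [[0.4,0,-0.6],0,0]
    - [[0.4,0,-0.6],0,0]
    - [[0.4,0,-0.6],0,0]
    - [[0.4,0,-0.6],0,0]
    - [[0.4,0,-0.6],0,0]

```text
t: 7.42
tcp_pos: [548.8, -94.7, 184.0]
tcp_rot: [-3.14, -0.011, 0.015]
force: [-2.2, 0.4, -1.8]
grip_width: 0.002
```

```bash
cat > est.py <<'E'
import sys
from h import *
from fit import W
p=np.load('p.npy')
k=sys.argv[1]
s=bot.observe();print(s['tcp_pos'],s['force'])
c=snap('top','t%s.png'%k);d=snap('side','s%s.png'%k)
# predicted images of lip edges right end for travel values
for sl in (p[3],p[4]-30,p[4]-10,p[4],p[4]+10): print(round(sl),proj(c,W(p,-150,sl,50)).round(1),proj(c,W(p,150,sl,50)).round(1),proj(d,W(p,150,sl,50)).round(1))
def ov(c,z):
    im=c['image'][:,:,::-1]; im=cv2.resize(im,None,fx=z,fy=z,interpolation=cv2.INTER_CUBIC)
    for a,b in [((150,p[4],50),(-150,p[4],50)),((-207,p[4],52),(-257,p[4],52))]:
        cv2.line(im,*[tuple(int(x) for x in (proj(c,W(p,*q))+.5)*z) for q in (a,b)],(0,0,255),1)
    return im
a=ov(d,3)[150:720,520:920];b=ov(c,3)[200:770,640:1400][:570]
b=cv2.resize(b,None,fx=.5,fy=.5) if 0 else b
cv2.imwrite('pics/est_t%s.png'%k,b);cv2.imwrite('pics/est_s%s.png'%k,a)
E
python3 est.py a
```

```text
[548.82855564 -94.65309558 184.00459258] [-2.1938959   0.37956374 -1.78288169]
173 [389.2 168.7] [255.2 173.7] [268.  206.7]
270 [393.9 136. ] [249.1 141.3] [245.9 176. ]
290 [395.  128.6] [247.7 133.9] [241.1 169.3]
300 [395.5 124.8] [247.  130.1] [238.7 165.9]
310 [396.1 120.9] [246.3 126.3] [236.2 162.4]
```

View pics/est_ta.png

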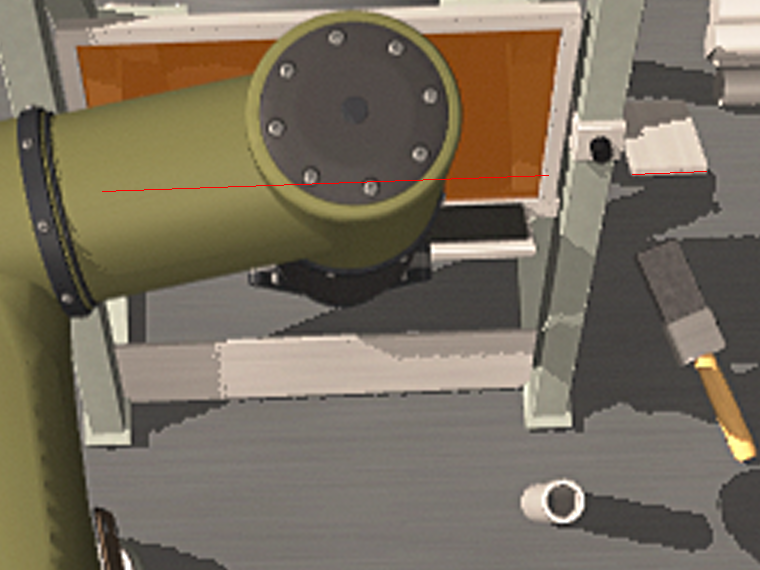

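View pics/est_sa.png

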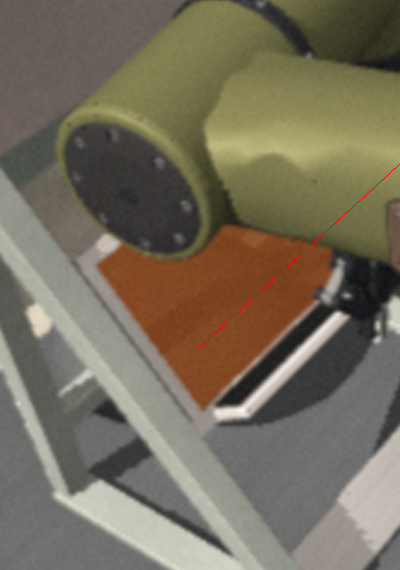

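Call:
jog_arm:
  steps:
    - [[0.4,0,-0.5],0,0]
    - [[0.4,0,-0.6],0,0]
    - [[0.4,0,-0.6],0,0]
    - [[0.4,0,-0.6],0,0]
    - [[0.4,0,-0.6],0,0]
    - [[0.4,0,-0.6],0,0]
    - [[0.4,0,-0.6],0,0]
    - [[0.3,0,-0.4],0,0]
    - [[0.2,0,-0.2],0,0]

```text
t: 8.65
tcp_pos: [584.6, -94.5, 234.8]
tcp_rot: [-3.14, -0.012, 0.014]
force: [-5.3, 2.1, 0.9]
grip_width: -0.0
```

```bash
python3 est.py b
```

```text
[584.64904595 -94.46093515 234.75396997] [-5.34631573  2.06210289  0.93701537]
173 [389.2 168.7] [255.2 173.7] [268.  206.7]
270 [393.9 136. ] [249.1 141.3] [245.9 176. ]
290 [395.  128.6] [247.7 133.9] [241.1 169.3]
300 [395.5 124.8] [247.  130.1] [238.7 165.9]
310 [396.1 120.9] [246.3 126.3] [236.2 162.4]
```

View pics/est_tb.png

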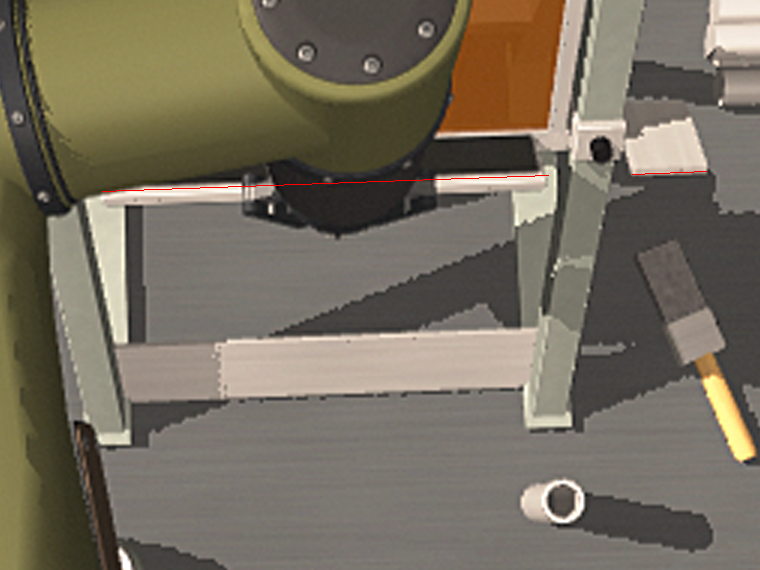

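View pics/est_sb.png

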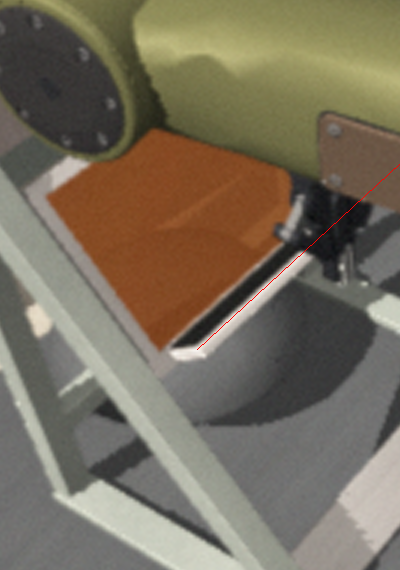

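Call:
jog_arm:
  steps:
    - [[0.2,0,-0.3],0,0]
    - [[0.2,0,-0.2],0,0]

```text
t: 9.0
tcp_pos: [588.5, -94.4, 240.2]
tcp_rot: [-3.14, -0.012, 0.014]
force: [-5.7, 1.4, 1.8]
grip_width: 0.0
```

```bash
python3 est.py c|head -1
```

```text
[588.48128375 -94.41794528 240.17242031] [-5.71246151  1.44619315  1.7715198 ]
```

View pics/est_tc.png

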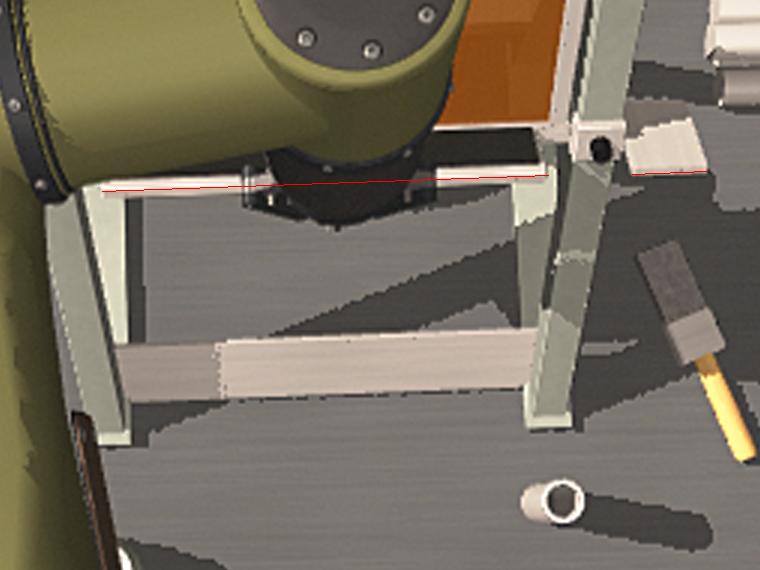

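Call:
jog_arm:
  steps:
    - [[-0.6,0,0],0,0]
    - [[-1.5,0,0],0,0]
    - [[-4,0,0],0,0]
    - [[-5,0,0],0,0]
    - [[-5,0,0],0,0]
    - [[0,0,0],0,0]
    - [[0,0,0],0,0]

```text
t: 9.98
tcp_pos: [425.9, -96.6, 242.5]
tcp_rot: [-3.141, -0.01, -0.009]
force: [0.7, 0.3, 0.1]
grip_width: -0.003
```

```bash
python3 est.py d|head -1
```

```text
[425.89093808 -96.63145821 242.49644096] [0.65392815 0.26407888 0.13314098]
```

View pics/est_td.png

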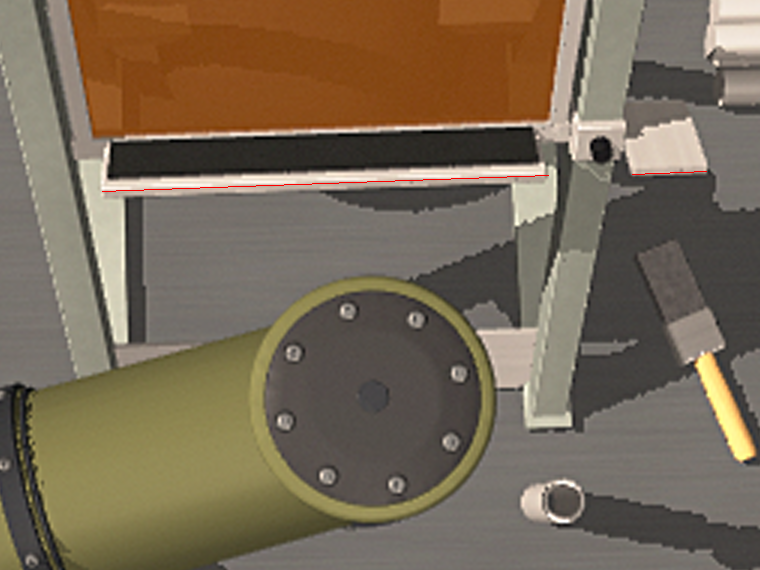

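View pics/est_sd.png

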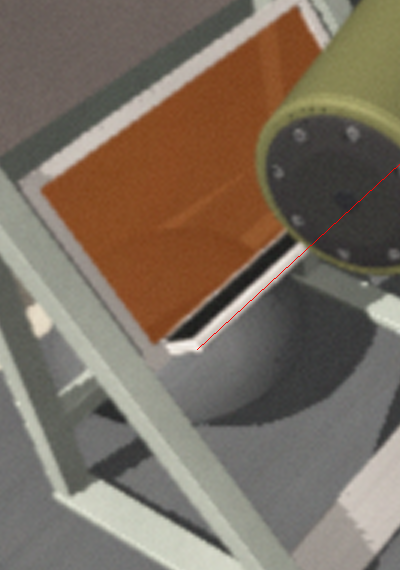

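Run:
```python
from h import *
from fit import W
import pickle
p=np.load('p.npy');C=pickle.load(open('C.pkl','rb'))
c=eyes.capture('top')
for im,s,nm in [(C['top']['image'],p[3],'start'),(c['image'],p[4],'now')]:
  for y in (120,-120):
    q=[proj(c,W(p,y,s+d,50)) for d in (-7,0,7)]; col=int(round(q[1][0])); r=int(q[1][1])
    print(nm,col,[x[1].round(1) for x in q],r-6,im[r-6:r+9,col-1:col+2].mean((1,2)).round().astype(int))
# mark front edge
q=[proj(c,W(p,-238,p[4]+d,52)) for d in (-3,0,3)];col=int(round(q[1][0]));r=int(q[1][1])
for im in (C['top']['image'],c['image']): print(col,[x[1].round(1) for x in q],r-6,im[r-6:r+9,col-2:col+3].mean((1,2)).round().astype(int))
```

```text
start 269 [np.float64(175.4), np.float64(173.2), np.float64(171.0)] 167 [ 39  37  24  89 224 213 247 171 170  84 109 109 112 105 104]
start 376 [np.float64(171.3), np.float64(169.2), np.float64(167.0)] 163 [ 40  35  26  96 223 211 246 173 162  44  60  61  62  76 110]
now 262 [np.float64(132.3), np.float64(129.6), np.float64(126.9)] 123 [ 40  29  69 185 220 225 199 182 173  99 118 117 116 117 117]
now 381 [np.float64(128.0), np.float64(125.3), np.float64(122.6)] 119 [ 37  21  92 228 220 246 174 173 166  47  85 118 113 112 112]
439 [np.float64(125.0), np.float64(123.8), np.float64(122.7)] 117 [200 201 201 201 201 183 163 148  51  63  65  63  65  65  64]
439 [np.float64(125.0), np.float64(123.8), np.float64(122.7)] 117 [204 204 205 204 205 187 166 150  53  65  66  64  66  66  65]
```

Run:
```python
from h import *
print(bot.job_done()); s=bot.observe();print(s['t'],s['tcp_pos'],s['force'])
```

```text
the job is handed in; nothing more can be done
None
the job is handed in; nothing more can be done
```

The window now stands with its lip level with the pointer, and I've handed the job in at about 10 s of the 42 s allowed. The interface gives no verdict.

**What I did:** I closed the fingers and pushed the lip's lower front corner with their flat side, following the rails up for about 127 mm. The tool can only point straight down, so the push was on that corner rather than flat against the underside. Nothing ever pressed on the lip from above. I then drew the fingers back about 160 mm.

**Last checks:**
- **Level:** in the top picture after backing off, the lip is about 1 mm above the pointer. I estimate that is good to 2–3 mm, against the 10 mm allowed.
- **Pointer:** its front edge is in the same pixel rows as at the start.
- **Bystanders:** the arm stayed clear of the pipe, tin and brush. The pipe and brush look unmoved in the last top picture, but I took no final measurement of any of the three.
- **Robot:** it touched nothing at hand-in, with the force reading near zero. The highest reading I saw was about 18 N.

**What went wrong:** on the first approach the tool drifted up about 15 mm and met the lip right at the fingertip. I backed off, lowered it and pushed again. I saw no other checks fail or disagree.

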